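Dose one grinding ball from the star wheel and tip it into the jar

TASK

Stand the scoop pan under the dosing station's drop hole and let go of it, then turn the star wheel by its crank so that the ball, not the short cylinder, drops into the pan. Take the pan again, tip the ball into the open steel jar and stand the pan flat on the bench, clear of the station. Do not touch the ball with the fingers, keep the cylinder in the wheel, keep the jar upright about where it is and leave everything else in its place.

Things in the scene. Friction and masses are not known exactly. Their poses are not given: they have to be found in the camera images.
- station: Dosing station, fixed: dark steel deck 146 x 146 mm, top 85 mm and underside 77 mm above the bench, on 4 posts (feet 18 mm dia, at 64 mm in x and y from the centre). A round rim wall on it (outer radius 64 mm, top at 109 mm) encloses the star wheel. Origin on the bench under the wheel's axis, z up; front is -x, roughly facing the robot. The pan goes in from the front, handle sticking out.
- drop_hole (a point): Centre of the round hole (28 mm dia) through the deck, at the deck's top face, 44 mm from the wheel's axis towards the station's -x; axes as the station's. A piece in a pocket that comes over it falls through to what stands on the bench below.
- wheel (a joint): Star wheel angle about its upright axis, rad, 0 at start, grows counter-clockwise from above, stops at 3.1 either way; no detents, friction 0.06 N m, stays where left. Eight pockets 45 degrees apart, 4 mm of play each way. Ball and cylinder start 135 degrees apart, one each side of the hole, 47 to 88 degrees from it, sides vary. Turn the ball the short way: the other way drops the cylinder.
- crank (a point): Crank knob of the wheel, 50 mm from the axis, on the side away from the loaded pockets: upright, round, black, 18 mm dia, 40 mm high, on a 14 mm wide steel arm. This point is on its axis 136 mm above the bench; knob top at 154 mm, arm top at 114 mm. Its x axis points outward from the wheel's axis.
- ball_center (a point): Centre of the steel grinding ball, 20 mm dia, 33 g. It starts in one of the wheel's pockets, centre 44 mm from the axis, resting on the deck.
- slug_center (a point): Centre of the short steel cylinder, 18 mm dia, 18 mm high, standing in another pocket of the wheel, 44 mm from the axis; it must stay in the wheel.
- pan_grip (a point): Grip point of the loose scoop pan (about 0.12 kg): centre of its white handle's section, 36 mm above the pan's underside. Axes are the pan's: x from handle to pouring lip, y left, z up. The handle is a level bar along x, 12 mm wide, 20 mm high, reaching from 32 mm behind this point to 58 mm ahead, where it meets the bowl.
- pan_bowl (a point): Where the ball should land: top of the pan's flat floor, 90 mm ahead (pan x) of the grip point, 3 mm above the underside. Bowl 62 mm wide outside, 56 inside, walls 36 mm high, flat floor from 29 mm behind to 24 mm ahead of this point, then a 45 degree ramp up to the lip. The ball rolls out only when the pan is pitched well over 45 degrees, lip down (60 to 65).
- pan_lip (a point): Middle of the pouring lip's edge, the top of the ramp: 46 mm ahead (pan x) of point pan_bowl and 25 mm above the pan's underside; axes as the pan's.
- jar_mouth (a point): Centre of the open mouth of the round steel grinding jar (loose, 0.7 kg): 82 mm outer dia, 74 mm inner dia, 52 mm high, inner floor 6 mm above the bench. This point is level with its rim; z up.
- beaker: Bystander: empty glass beaker, 70 mm dia, 90 mm high; origin under its centre. Leave it there (within 30 mm).
- wrench: Bystander: hand wrench lying on the bench, about 200 mm long; origin under its middle. Leave it there (within 30 mm).
- jar_lid: Bystander: flat steel jar lid with a knob, 86 mm dia, 28 mm high; origin under its centre. Leave it there (within 30 mm).
There are look-alikes about, which are no part of the job. Leave any green look-alike of the part that bears pan_grip alone.

How it is judged:
By the outcome, as a careful person would: the job done as asked, in the order asked, and still so for the second after the job is handed in, with the robot touching nothing.
It also fails if it takes over 72 s, if anything falls off the work surface, if the arm or the gripper's body presses on something with over 40 N, if the wrist force passes 120 N, or if a joint passes its speed limit or range.

ROBOT

A 6-joint arm with a two-finger parallel gripper is mounted at the origin on the work surface. World frame = base frame: x ahead of the robot, y to its left, z up, the work surface at z = 0. Lengths are in m, angles in rad, forces in N, time in s.
With the tool pointing down it reaches from about 0.35 to 0.975 m from the base axis. Payload 4.9 kg.
Tool frame: the origin (TCP) lies at the very end of the fingers, on their centre line; the grasp point (between the pads) lies 19 mm behind it (manip.grasp_offset is the distance from the TCP to the grasp point, in m); z points along the fingers, y is the line along which they close (so a half turn about z gives the same grasp; the last joint's range is limited). The gripper opens to 85 mm and grips with 20 to 120 N. Pads are 22 mm wide; open, the fingers measure 114 mm over their backs; the gripper's body (76 mm by 85 mm) begins 54 mm behind the grasp point. The pads swing forward as they close: fully open they stand 13 mm farther back than shut.
Start: joints at [1.214, 0.053, 1.613, -0, 1.476, -0.119], TCP at [0.147, 0.607, 0.231] pointing down, gripper open.
Joint ranges: [-3.01, 3.01], [-1.01, 2.22], [0.06, 2.58], [-1.02, 4.17], [0.09, 2.62], [-3.14, 3.14]. Speed limits (rad/s): [2.57, 2.57, 3.14, 3.14, 3.14, 3.14].

INTERFACE

Orientations are given as a unit quaternion [w, x, y, z].
In Python, from plant import manip, eyes, job_done, models gives the robot as it stands.
- The arm moves only by the tool servo_tool, never from a script. Its argument "motion" is one flat list of numbers, 5 for each row, row after row: the opening, from -1 (shut) to 1 (fully open), then the shift along the tool's x, y, z normalised to -1 to 1, where 1 is 120 mm, then the turn about the tool's z normalised to -1 to 1, where 1 is 45 degrees. A call has 1 to 5 rows; each row is the pose to reach, as a shift and turn from the pose commanded when the call began, along the tool's axes at that moment; what a row does not reach only later rows make up. A row lasts 1/8 s, in which the tool goes at most 62.5 mm and 10.7 degrees, less where a joint would pass 70% of its speed; a pose out of reach is approached as far as the arm can. A call with a number of a shift or a turn outside -1 to 1 is refused whole. A call with a gripper value outside its range is refused whole. The fingers move at their own pace and stop on an object; the grip force is fixed at half the most. Time passes only in rows, so rows that repeat a pose let the fingers close. It gives the time, the measured TCP pose, the force, the opening and the grip force at its end, in the units of the state.
- manip.state(): the state, without advancing time (a new reading comes with each control period).
- eyes.grab_frame(name): name is "scene" or "top" or "wrist"; returns (picture, depth): 480x640x3 uint8, red, green, blue; 480x640 float32, m along the optical axis (not along the pixel's ray), 0 where there is no reading.
- eyes.camera_params(name): a dict with "fov_y" (degrees; the focal length in pixels is half the picture's height over the tangent of half this angle, whatever the lens; pixels are square), "cx", "cy" (the principal point, pixels), "D" ([k1, k2, p1, p2, k3] as OpenCV has them; the pictures are not rectified), "pose" (4x4, takes a point from camera to world coordinates); the wrist camera has in their place "T_tool_cam" (4x4, takes a point from camera to tool coordinates, whose origin is the TCP and whose axes are the flange's). Camera axes: x right, y up, looking along -z (the intrinsics and any distortion apply to the point x, -y, -z); pixel columns grow to the right and rows downward; lengths in m; the calibration is good to about 2 mm. A picture is of the moment at which its call begins: read the wrist's pose just before it. camera_params takes no time and is no camera call.
- job_done(): hands the job in; it is judged then, once.
Trained networks look in the newest picture that a camera, given by its name, has taken for a name from the list of things; names that differ only in an ending like _2 or _b are one class to them, and where a whole thing is asked for, a point or a joint stands for the part that bears it (a point fixed in the world has none). Each returns a list of dicts, best first, with "p" (0 to 1); they miss things now and then, are a little off and sometimes report something else, mostly with a low value. They report only what shows in the picture. A call takes as long as a camera call. They do not tell look-alikes from the thing itself.
- models.regions_of(camera, label): "mask" (480x640 bool, what is visible of it) and "pixel" ([column, row] in pixels, amid what is visible of it).
The state is a dict: "time": time; "joint_pos": joint angles; "joint_vel": joint speeds; "joint_efforts": joint torques, N m; "tool_pos": TCP position; "tool_rot": TCP orientation; "contact_force": force on the tool from outside, world axes, zero at the start; "ft_torque": the same for the moment, N m; "gripper_width": opening from 0.0 (shut) to 1.0 (fully open); "grasp_force": force on a finger pad.
Only numpy, scipy, OpenCV 4.12 (cv2) and the standard library are available. Lean on these libraries where they do the work, as an engineer would, in place of code of your own. Each camera call takes 0.05 s, during which the arm holds its last target. There are 200 camera calls.

## Working session

There is one attempt and no reset: what is moved stays moved. The work goes in short steps, Python scripts to look and compute and a tool call to move; the robot and the scene stay as the last step left them, time stands still between calls to the robot, and variables do not carry over. Pictures are saved under pics/ and viewed, at most 10 in all, crops included, and the job is handed in when it is done.

Besides the shell and the picture viewer there is one more tool, called after "Request:" in YAML: its name, and indented under it one key for each argument. servo_tool: Moves the arm, as the interface text tells. Its arguments: {"type":"object","properties":{"motion":{"type":"array","items":{"type":"number","minimum":-1,"maximum":1}}},"required":["motion"]}

```bash
mkdir -p pics; ls; cat > h.py <<'E'
import numpy as np, cv2
from plant import manip, eyes, job_done, models
from scipy.spatial.transform import Rotation as R
def Rq(q): return R.from_quat([q[1],q[2],q[3],q[0]])
def cam(n, st=None):
    c=eyes.camera_params(n); f=240/np.tan(np.radians(c["fov_y"])/2)
    K=np.array([[f,0,c["cx"]],[0,f,c["cy"]],[0,0,1.]])
    if "pose" in c: T=np.array(c["pose"])
    else:
        B=np.eye(4); B[:3,:3]=Rq(st["tool_rot"]).as_matrix(); B[:3,3]=st["tool_pos"]; T=B@np.array(c["T_tool_cam"])
    return K,np.array(c["D"],float),T
def grab(n,save=None):
    st=manip.state(); p,d=eyes.grab_frame(n)
    if save: cv2.imwrite(save,p[:,:,::-1])
    return p,d,cam(n,st)
def ray(C,px):
    K,D,T=C; u=cv2.undistortPoints(np.array(px,float).reshape(-1,1,2),K,D).reshape(-1,2)
    v=np.c_[u[:,0],-u[:,1],-np.ones(len(u))]
    return T[:3,3],v@T[:3,:3].T
def pts(C,d,mask):
    r,c=np.nonzero(mask&(d>0)); o,v=ray(C,np.c_[c,r]); return o+v*d[r,c][:,None]
def at_z(C,px,z):
    o,v=ray(C,px); return o+v*((z-o[2])/v[:,2])[:,None]
def proj(C,P):
    K,D,T=C; q=(np.atleast_2d(P)-T[:3,3])@T[:3,:3]
    return cv2.projectPoints(q*[1,-1,-1],np.zeros(3),np.zeros(3),K,D)[0].reshape(-1,2)
E
python3 - <<'E'
from h import *
for n in ("top","scene"):
    p,d,C=grab(n,f"pics/{n}0.png"); print(n,C[2].round(3).tolist())
    for l in ("station","wheel","crank","ball_center","slug_center","pan_grip","jar_mouth","beaker","wrench","jar_lid"):
        for r in models.regions_of(n,l):
            if r["p"]<.2: continue
            P=pts(C,d,r["mask"]); print(l,round(r["p"],2),np.round(r["pixel"]),r["mask"].sum(),np.median(P,0).round(3) if len(P) else None, (np.percentile(P,[2,98],axis=0).round(3).tolist()) if len(P) else None)
print(manip.state())
E
```

```text
pics
top [[0.001, 0.986, -0.167, 0.317], [-1.0, 0.001, 0.002, -0.101], [0.002, 0.167, 0.986, 1.538], [0.0, 0.0, 0.0, 1.0]]
station 0.58 [263. 222.] 1647 [0.627 0.036 0.086] [[0.552, -0.04, 0.034], [0.709, 0.119, 0.112]]
wheel 0.72 [266. 210.] 626 [0.639 0.037 0.108] [[0.59, -0.006, 0.082], [0.684, 0.087, 0.155]]
crank 0.81 [264. 209.] 568 [0.635 0.034 0.108] [[0.599, -0.006, 0.083], [0.681, 0.077, 0.153]]
pan_grip 0.97 [478. 224.] 815 [ 0.608 -0.607  0.015] [[0.501, -0.635, -0.003], [0.66, -0.565, 0.05]]
pan_grip 0.62 [367. 229.] 733 [ 0.588 -0.272  0.011] [[0.483, -0.303, -0.003], [0.637, -0.228, 0.05]]
pan_grip 0.49 [263. 209.] 463 [0.638 0.037 0.109] [[0.604, 0.01, 0.087], [0.681, 0.079, 0.155]]
jar_mouth 0.79 [200. 236.] 690 [0.561 0.237 0.01 ] [[0.518, 0.194, -0.002], [0.597, 0.272, 0.055]]
jar_mouth 0.28 [264. 207.] 497 [0.636 0.033 0.109] [[0.604, -0.008, 0.087], [0.682, 0.075, 0.156]]
beaker 0.98 [140. 285.] 547 [0.423 0.411 0.049] [[0.392, 0.366, 0.0], [0.453, 0.43, 0.093]]
wrench 0.62 [408. 232.] 305 [ 0.58  -0.416  0.007] [[0.506, -0.465, -0.0], [0.639, -0.368, 0.014]]
jar
[... 1404 characters left out ...]
joint_pos': array([ 1.21401219e+00,  5.27197316e-02,  1.61291657e+00,  2.31172684e-05,
        1.47598056e+00, -1.18999071e-01]), 'joint_vel': array([ 0.00122525,  0.00087717,  0.00070885,  0.00036998,  0.00135721,
       -0.00041573]), 'joint_efforts': array([-1.03595848e-03, -3.93707049e+01, -3.70457304e+01, -2.98017039e-04,
        1.00914916e-03, -5.04130412e-06]), 'tool_pos': array([0.14720487, 0.60739681, 0.23128142]), 'tool_rot': array([-1.40342068e-05,  1.18613720e-01,  9.92940474e-01, -9.04825006e-06]), 'contact_force': array([-0.4313371 ,  0.69840106, -0.02088452]), 'ft_torque': array([-0.00821571, -0.00069995, -0.02431929]), 'grasp_force': 0.0, 'gripper_width': 1.0008039482351478}
```

```bash
python3 - <<'E'
import cv2
a=cv2.imread("pics/scene0.png"); t=cv2.imread("pics/top0.png")
cv2.imwrite("pics/v1.png",cv2.resize(a,(800,600)))
x=cv2.resize(t[160:280,180:560],(798,252),interpolation=cv2.INTER_CUBIC)
y=cv2.resize(a[180:310,300:470],(454,348),interpolation=cv2.INTER_CUBIC)
import numpy as np
o=np.zeros((600,798,3),np.uint8);o[:252]=x;o[252:,:454]=y
cv2.imwrite("pics/v2.png",o)
E
```

```text
(no output)
```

View pics/v1.png

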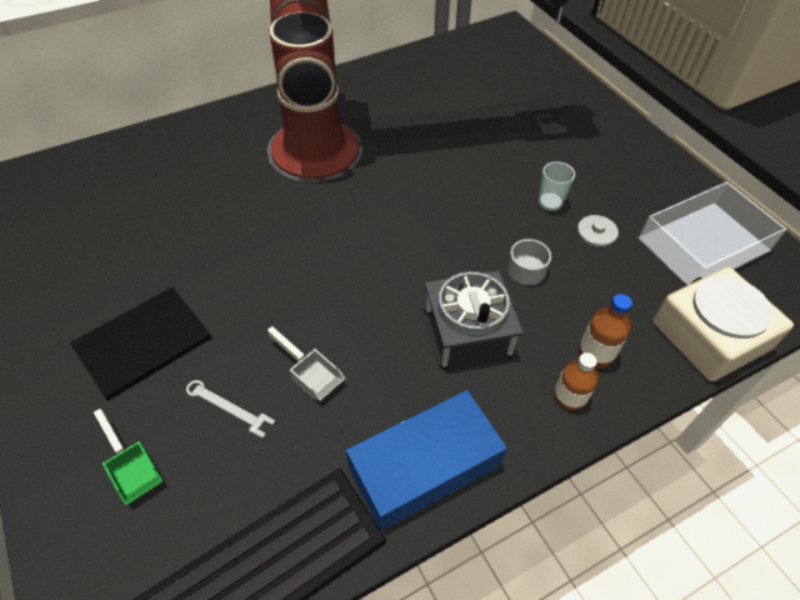

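View pics/v2.png

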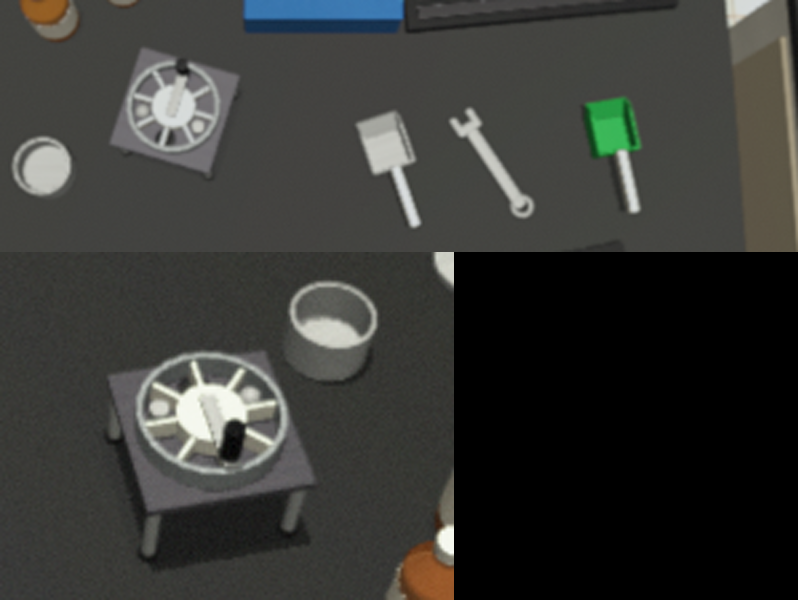

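```bash
python3 - <<'E'
from h import *
yy,xx=np.mgrid[:480,:640]
for n in ("top","scene"):
    p,d,C=grab(n); P=np.full((480,640,3),np.nan); m=d>0; P[m]=pts(C,d,m)
    def sel(x0,x1,y0,y1,z0,z1):
        return P[(P[...,0]>x0)&(P[...,0]<x1)&(P[...,1]>y0)&(P[...,1]<y1)&(P[...,2]>z0)&(P[...,2]<z1)]
    q=sel(.5,.76,-.1,.16,.078,.092); r=cv2.minAreaRect(q[:,:2].astype(np.float32)*1000); print(n,"deck",r,len(q))
    q=sel(.5,.76,-.1,.16,.102,.112); A=np.c_[q[:,:2],np.ones(len(q))]
    print("wheel+rim c",cv2.minEnclosingCircle(q[:,:2].astype(np.float32)*1000))
    q=sel(.5,.76,-.1,.16,.125,.165); print("knob",q.mean(0).round(4),len(q))
    q=sel(.5,.62,.17,.3,.04,.06); print("jar",cv2.minEnclosingCircle(q[:,:2].astype(np.float32)*1000),len(q),q[:,2].max())
    a=sel(.44,.7,-.35,-.2,.025,.056); 
    r=[x for x in models.regions_of(n,"pan_grip") if abs(np.median(pts(C,d,x["mask"]),0)[1]+.27)<.05][0]
    b=pts(C,d,r["mask"]); print("pan",len(a),cv2.minAreaRect(b[b[:,2]>.01][:,:2].astype(np.float32)*1000))
    w=m&(p.min(2)>150)&(P[...,0]<.57)&(P[...,0]>.44)&(P[...,1]>-.35)&(P[...,1]<-.2)&(P[...,2]>.03)
    h=P[w]; c=h.mean(0); ev=np.linalg.svd((h-c)[:,:2],full_matrices=False)[2][0]; ev=ev*np.sign(ev[0]); t=(h-c)[:,:2]@ev
    print("handle",len(h),c.round(4),np.degrees(np.arctan2(ev[1],ev[0])).round(1),t.min().round(4),t.max().round(4),(c[:2]+ev*t.min()).round(4))
E
```

```text
top deck ((633.6644287109375, 40.242034912109375), (147.59402465820312, 147.70909118652344), 73.23800659179688) 1388
wheel+rim c ((633.3603515625, 39.59782791137695), 64.44209289550781)
knob [0.6789 0.0251 0.1483] 44
jar ((558.1574096679688, 233.9203338623047), 42.333072662353516) 156 0.05959908955902149
pan 257 ((554.5990600585938, -276.3855895996094), (170.42437744140625, 62.94234085083008), 18.0882625579834)
handle 151 [ 0.5217 -0.2855  0.0443] 21.6 -0.0511 0.0604 [ 0.4742 -0.3043]
scene deck ((635.0289916992188, 40.26099395751953), (146.850830078125, 149.44996643066406), 72.98128509521484) 1712
wheel+rim c ((633.9647827148438, 40.15998077392578), 65.61749267578125)
knob [0.6853 0.0241 0.1444] 96
jar ((559.9895629882812, 233.9694366455078), 43.66999435424805) 253 0.05558584105519204
pan 481 ((555.7052612304688, -275.3018493652344), (169.5406494140625, 62.61715316772461), 18.225706100463867)
handle 191 [ 0.5239 -0.2844  0.0432] 22.1 -0.0517 0.0579 [ 0.4761 -0.3039]
```

```bash
cat >> h.py <<'E'
def yaw(): 
    M=Rq(manip.state()["tool_rot"]).as_matrix(); return np.degrees(np.arctan2(M[1,0],M[0,0]))
def plan(wps, start=None):
    """wps: (x,y,z,yawdeg of tool x[,rows]); prints calls: shift units, turn units"""
    if start is None: start=(*manip.state()["tool_pos"],yaw())
    x=np.array(start,float)
    for w in wps:
        w=np.array(w[:4],float); dw=w-x; dt=(dw[3]+180)%360-180
        c,s=np.cos(np.radians(x[3])),np.sin(np.radians(x[3]))
        sx=c*dw[0]+s*dw[1]; sy=s*dw[0]-c*dw[1]; sz=-dw[2]
        print((np.array([sx,sy,sz])/.12).round(3).tolist(), round(-dt/45,3), "rows>=%.1f"%max(np.linalg.norm(dw[:3])/.0625,abs(dt)/10.7)); x=w
E
python3 - <<'E'
from h import *
print(eyes.camera_params("wrist")["T_tool_cam"], eyes.camera_params("wrist")["fov_y"])
plan([(.24,.5,.24,121.4),(.33,.40,.26,76.4),(.40,.29,.30,31.4),(.47,.2,.33,-14),(.52,.09,.34,-17)])
E
```

```text
[[-1.22988701e-03  9.63256770e-01  2.68579379e-01  6.83837615e-02]
 [ 9.99999152e-01  1.29978959e-03 -8.24529327e-05  7.98204231e-04]
 [-4.28520027e-04  2.68579050e-01 -9.63257551e-01 -1.42732235e-01]
 [ 0.00000000e+00  0.00000000e+00  0.00000000e+00  1.00000000e+00]] 65.04162473358387
[-0.962, -0.688, -0.073] 0.999 rows>=4.2
[-1.102, 0.206, -0.167] 1.0 rows>=4.2
[-0.754, 0.783, -0.333] 1.0 rows>=4.2
[0.107, 0.944, -0.25] 1.009 rows>=4.2
[0.626, 0.789, -0.083] 0.067 rows>=1.9
```

Request:
servo_tool:
  motion: [1,-0.96,-0.69,-0.07,1,1,-0.96,-0.69,-0.07,1,1,-0.96,-0.69,-0.07,1,1,-0.96,-0.69,-0.07,1,1,-0.96,-0.69,-0.07,1]

```text
time: 1.92
tool_pos: [0.2399, 0.4996, 0.2399]
tool_rot: [-0.0, 0.49, 0.872, 0.0]
contact_force: [-0.2, 0.4, -0.1]
gripper_width: 0.999
grasp_force: 0.0
```

Request:
servo_tool:
  motion: [1,-1,0.2,-0.17,1,1,-1,0.2,-0.17,1,1,-1,0.2,-0.17,1,1,-1,0.2,-0.17,1,1,-1,0.2,-0.17,1]

```text
time: 2.55
tool_pos: [0.3226, 0.41, 0.2601]
tool_rot: [0.0, 0.785, 0.619, 0.0]
contact_force: [1.1, -0.5, 0.7]
gripper_width: 0.999
grasp_force: 0.0
```

Request:
servo_tool:
  motion: [1,-0.8,0.8,-0.33,1,1,-0.8,0.8,-0.33,1,1,-0.8,0.8,-0.33,1,1,-0.8,0.8,-0.33,1,1,-0.8,0.8,-0.33,1]

```text
time: 3.18
tool_pos: [0.3933, 0.294, 0.2997]
tool_rot: [0.0, 0.962, 0.272, 0.0]
contact_force: [0.2, 0.3, 0.7]
gripper_width: 0.997
grasp_force: 0.0
```

Request:
servo_tool:
  motion: [1,0.2,1,0,1,1,0.2,1,0,1,1,0.2,1,0,1,1,0.2,1,0,1,1,0.2,1,0,1]

```text
time: 3.8
tool_pos: [0.4761, 0.2043, 0.2994]
tool_rot: [0.0, 0.993, -0.117, -0.0]
contact_force: [0.1, -0.2, -0.8]
gripper_width: 0.999
grasp_force: 0.0
```

Request:
servo_tool:
  motion: [1,0.9,0.9,0,0.05,1,0.9,0.9,0,0.05,1,0.9,0.9,0,0.05]

```text
time: 4.18
tool_pos: [0.5567, 0.0718, 0.2994]
tool_rot: [0.0, 0.991, -0.136, -0.0]
contact_force: [-0.6, 0.6, -0.8]
gripper_width: 1.002
grasp_force: 0.0
```

```bash
python3 - <<'E'
from h import *
p,d,C=grab("wrist","pics/w1.png")
for l in ("ball_center","slug_center","crank","wheel"):
    for r in models.regions_of("wrist",l):
        if r["p"]<.2: continue
        P=pts(C,d,r["mask"]); print(l,round(r["p"],2),np.round(r["pixel"]),r["mask"].sum(),P.mean(0).round(4),P[:,2].max().round(4))
m=d>0; Q=pts(C,d,m)
q=Q[(Q[:,2]>.102)&(Q[:,2]<.112)&(np.hypot(Q[:,0]-.634,Q[:,1]-.04)<.08)]; print("rim",cv2.minEnclosingCircle(q[:,:2].astype(np.float32)*1000))
k=Q[(Q[:,2]>.145)&(np.hypot(Q[:,0]-.634,Q[:,1]-.04)<.08)]; print("knob",k.mean(0),len(k))
q=Q[(Q[:,2]>.08)&(Q[:,2]<.09)]; print("deck",cv2.minAreaRect(q[:,:2].astype(np.float32)*1000))
E
```

```text
ball_center 0.72 [282. 138.] 378 [0.6295 0.0856 0.1017] 0.1062
slug_center 0.6 [376. 142.] 361 [0.607  0.0091 0.1021] 0.105
crank 0.61 [332. 114.] 6450 [0.6401 0.0408 0.1122] 0.1567
wheel 0.77 [327. 116.] 6393 [0.6402 0.041  0.1125] 0.1567
rim ((633.9390869140625, 42.01895523071289), 64.35294342041016)
knob [0.57202354 0.06436989 0.38023649] 29152
deck ((564.7701416015625, 165.811279296875), (334.33447265625, 382.01751708984375), 67.53057861328125)
```

View pics/w1.png

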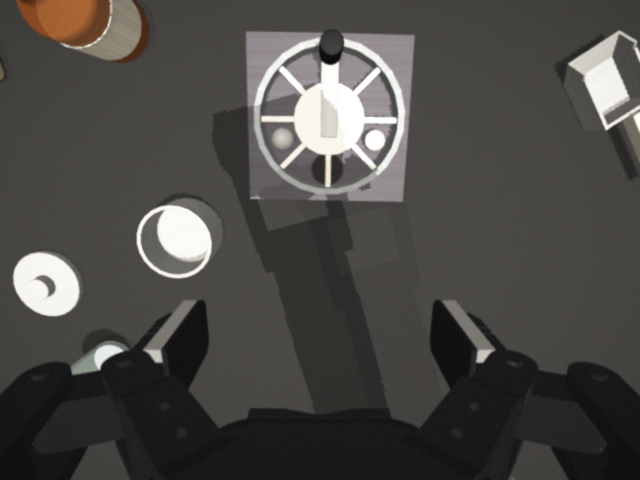

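```bash
python3 - <<'E'
from h import *
plan([(.54,-.05,.25,0),(.52,-.165,.2,18),(.505,-.275,.15,18)])
E
```

```text
[0.157, 1.034, 0.413] -0.349 rows>=2.2
[-0.167, 0.958, 0.417] -0.4 rows>=2.0
[-0.402, 0.833, 0.417] -0.0 rows>=1.9
```

Request:
servo_tool:
  motion: [1,0.15,1,0.4,-0.35,1,0.15,1,0.4,-0.35,1,0.15,1,0.4,-0.35]

```text
time: 4.8
tool_pos: [0.5387, -0.0476, 0.2496]
tool_rot: [-0.0, 1.0, -0.001, -0.002]
contact_force: [0.5, 0.6, -0.6]
gripper_width: 0.998
grasp_force: 0.0
```

Request:
servo_tool:
  motion: [1,-0.17,1,0.4,-0.4,1,-0.17,1,0.4,-0.4,1,-0.17,1,0.4,-0.4]

```text
time: 5.18
tool_pos: [0.5187, -0.1672, 0.2023]
tool_rot: [-0.001, 0.988, 0.155, -0.001]
contact_force: [0.4, -0.6, -0.7]
gripper_width: 1.002
grasp_force: 0.0
```

Request:
servo_tool:
  motion: [1,-0.4,0.85,0.42,0,1,-0.4,0.85,0.42,0,1,-0.4,0.85,0.42,0]

```text
time: 5.55
tool_pos: [0.5048, -0.2789, 0.1517]
tool_rot: [-0.001, 0.988, 0.154, -0.001]
contact_force: [-0.4, 0.7, -0.2]
gripper_width: 1.002
grasp_force: 0.0
```

```bash
cat >> h.py <<'E'
def pan(n="wrist",near=None,zlo=.038):
    p,d,C=grab(n,"pics/last_%s.png"%n); best=None
    m=d>0; Q=pts(C,d,m); s=np.hypot(*(Q[:,:2]-near).T)<.13; Q=Q[s]
    a=Q[(Q[:,2]>.012)&(Q[:,2]<.06)]
    col=p[m][s][(Q[:,2]>.012)&(Q[:,2]<.06)]
    h=a[(a[:,2]>zlo)&(col.min(1)>110)]; c=np.median(h[:,:2],0)
    r=cv2.minAreaRect(a[:,:2].astype(np.float32)*1000)
    rh=cv2.minAreaRect(h[:,:2].astype(np.float32)*1000)
    print("all",len(a),r,"handle",len(h),rh)
    return a,h
E
python3 - <<'E'
from h import *
print(manip.state()["tool_pos"],yaw())
pan(near=np.array([.555,-.276]))
E
```

```text
[ 0.50476735 -0.27892976  0.15173713] 17.725887556285507
all 7078 ((555.1890869140625, -273.4280700683594), (170.2555389404297, 62.44258499145508), 17.601404190063477) handle 2371 ((548.0256958007812, -275.9854736328125), (155.08847045898438, 61.59593200683594), 17.852575302124023)
```

```bash
python3 - <<'E'
from h import *
plan([(.5055,-.290,.018,17.8)])
E
```

```text
[-0.032, 0.096, 1.125] 0.0 rows>=2.2
```

Request:
servo_tool:
  motion: [1,-0.03,0.1,0.6,0,1,-0.03,0.1,1,0,1,-0.03,0.1,1,0]

```text
time: 5.98
tool_pos: [0.5033, -0.2866, 0.0292]
tool_rot: [-0.004, 0.988, 0.156, -0.003]
contact_force: [0.4, 0.2, 0.4]
gripper_width: 0.999
grasp_force: 0.0
```

Request:
servo_tool:
  motion: [1,0,0,0.12,0,-1,0,0,0.12,0,-1,0,0,0.12,0,-1,0,0,0.12,0,-1,0,0,0.12,0]

```text
time: 6.6
tool_pos: [0.5058, -0.2914, 0.0196]
tool_rot: [0.0, 0.988, 0.155, 0.0]
contact_force: [-0.8, 0.8, 0.3]
gripper_width: 0.144
grasp_force: 0.0
```

Request:
servo_tool:
  motion: [-1,0,0,0,0,-1,0,0,-0.2,0,-1,0,0,-0.5,0,-1,0,0,-0.5,0]

```text
time: 7.1
tool_pos: [0.5073, -0.2926, 0.0819]
tool_rot: [0.002, 0.988, 0.155, 0.002]
contact_force: [-0.0, -0.3, -1.0]
gripper_width: 0.128
grasp_force: 62.0
```

```bash
python3 - <<'E'
from h import *
print(manip.state()["tool_pos"],yaw())
a,h=pan(near=np.array([.555,-.276]))
for n in ("top","scene"):
    p,d,C=grab(n); Q=pts(C,d,d>0); Q=Q[(abs(Q[:,0]-.59)<.06)&(abs(Q[:,1]+.265)<.05)&(Q[:,2]>.02)]
    c,s=.952,.306
    u=(Q[:,0]-.5055)*c+(Q[:,1]+.29)*s; v=-(Q[:,0]-.5055)*s+(Q[:,1]+.29)*c
    for k in range(60,140,12):
        w=Q[(u>k/1e3)&(u<(k+12)/1e3)]; print(n,k,len(w),np.percentile(w[:,2],[5,50,95]).round(3) if len(w) else None)
E
```

```text
[ 0.50730257 -0.2925585   0.08190726] 17.87147492290595
all 0 ((0.0, 0.0), (0.0, 0.0), 0.0) handle 0 ((0.0, 0.0), (0.0, 0.0), 0.0)
top 60 38 [0.061 0.094 0.388]
top 72 29 [0.059 0.064 0.095]
top 84 44 [0.058 0.065 0.095]
top 96 70 [0.059 0.064 0.092]
top 108 95 [0.061 0.067 0.095]
top 120 96 [0.069 0.079 0.093]
top 132 27 [0.076 0.082 0.088]
scene 60 496 [0.058 0.35  0.38 ]
scene 72 157 [0.056 0.061 0.092]
scene 84 154 [0.057 0.061 0.092]
scene 96 168 [0.056 0.06  0.093]
scene 108 126 [0.057 0.065 0.093]
scene 120 109 [0.069 0.077 0.092]
scene 132 51 [0.078 0.08  0.082]
  return _methods._mean(a, axis=axis, dtype=dtype,
  ret = um.true_divide(
```

```bash
python3 - <<'E'
from h import *
plan([(.45,-.19,.085,0),(.41,-.08,.085,-17),(.398,.02,.06,-17),(.401,.112,.03,-17),(.48,.0879,.024,-17),(.506,.080,.0195,-17)])
E
```

```text
[-0.175, -0.936, -0.066] 0.397 rows>=1.8
[-0.333, -0.917, -0.0] 0.378 rows>=1.9
[-0.339, -0.768, 0.208] -0.0 rows>=1.7
[-0.2, -0.74, 0.25] -0.0 rows>=1.5
[0.688, -0.0, 0.05] -0.0 rows>=1.3
[0.226, -0.0, 0.038] -0.0 rows>=0.4
```

Request:
servo_tool:
  motion: [-1,-0.09,-0.47,-0.06,0.2,-1,-0.18,-0.94,-0.06,0.4,-1,-0.18,-0.94,-0.06,0.4]

```text
time: 7.62
tool_pos: [0.4461, -0.1861, 0.0818]
tool_rot: [-0.002, 1.0, 0.0, -0.004]
contact_force: [-0.1, -0.4, -1.1]
gripper_width: 0.131
grasp_force: 61.9
```

Request:
servo_tool:
  motion: [-1,-0.17,-0.46,0,0.19,-1,-0.33,-0.92,0,0.38,-1,-0.33,-0.92,0,0.38]

```text
time: 8.0
tool_pos: [0.409, -0.0773, 0.084]
tool_rot: [-0.001, 0.989, -0.148, -0.002]
contact_force: [-0.2, -0.6, -1.7]
gripper_width: 0.129
grasp_force: 61.9
```

Request:
servo_tool:
  motion: [-1,-0.17,-0.38,0.2,0,-1,-0.34,-0.77,0.2,0,-1,-0.34,-0.77,0.2,0]

```text
time: 8.38
tool_pos: [0.3989, 0.0221, 0.061]
tool_rot: [-0.0, 0.989, -0.147, -0.001]
contact_force: [1.2, -0.6, -1.9]
gripper_width: 0.127
grasp_force: 62.0
```

Request:
servo_tool:
  motion: [-1,-0.1,-0.37,0.25,0,-1,-0.2,-0.74,0.25,0,-1,-0.2,-0.74,0.25,0,-1,-0.2,-0.74,0.25,0]

```text
time: 8.88
tool_pos: [0.4036, 0.1114, 0.0321]
tool_rot: [0.0, 0.989, -0.15, 0.0]
contact_force: [-0.2, -0.5, -1.4]
gripper_width: 0.125
grasp_force: 62.0
```

```bash
python3 - <<'E'
from h import *
print(manip.state()["tool_pos"],yaw())
plan([(.506,.080,.024,-17)])
p,d,C=grab("top","pics/t1.png")
p,d,C=grab("wrist","pics/w2.png")
# where should pan lip/wall be: project bowl points to check
E
```

```text
[0.40355209 0.11137677 0.03206569] -17.242572491137754
[0.893, -0.003, 0.067] -0.005 rows>=1.7
```

View pics/w2.png

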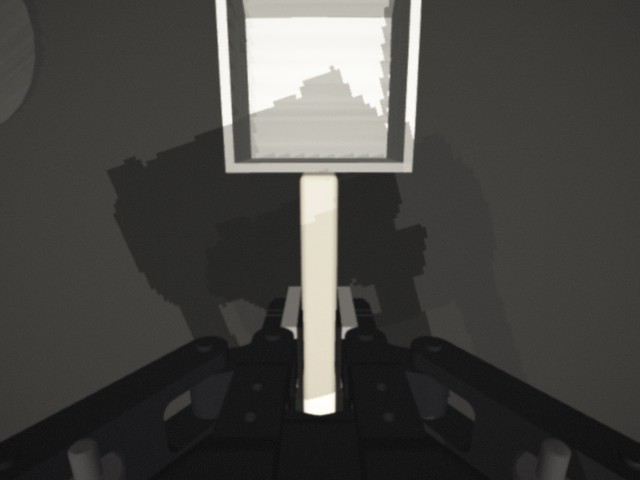

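Request:
servo_tool:
  motion: [-1,0.45,0,0.05,0,-1,0.89,0,0.06,0,-1,0.89,0,0.06,0,-1,0.89,0,0.1,0]

```text
time: 9.48
tool_pos: [0.5047, 0.0798, 0.02]
tool_rot: [-0.0, 0.989, -0.151, -0.0]
contact_force: [-0.5, 0.3, -1.6]
gripper_width: 0.127
grasp_force: 61.9
```

```bash
python3 - <<'E'
from h import *
print(manip.state()["tool_pos"],yaw())
plan([(.506,.080,.0195,-17)])
E
```

```text
[0.50473267 0.07977209 0.02004961] -17.329166148045537
[0.01, -0.005, 0.005] -0.007 rows>=0.0
```

Request:
servo_tool:
  motion: [-1,0.01,0,0.01,0,1,0.01,0,0.01,0,1,0.01,0,0.01,0,1,0.01,0,0.01,0]

```text
time: 9.98
tool_pos: [0.5056, 0.0806, 0.019]
tool_rot: [-0.0, 0.989, -0.15, 0.0]
contact_force: [0.2, 0.1, -0.2]
gripper_width: 0.758
grasp_force: 0.0
```

Request:
servo_tool:
  motion: [1,0,0,-0.5,0,1,0,0,-1,0,1,0,0,-1,0]

```text
time: 10.35
tool_pos: [0.51, 0.0806, 0.1456]
tool_rot: [-0.001, 0.989, -0.15, 0.006]
contact_force: [-0.0, -0.3, -0.1]
gripper_width: 1.0
grasp_force: 0.0
```

Request:
servo_tool:
  motion: [1,0,0,-0.6,0,1,0,0,-0.6,0,1,0.8,0,-0.6,0,1,0.8,0,-0.6,0]

```text
time: 10.85
tool_pos: [0.5985, 0.0514, 0.2093]
tool_rot: [0.0, 0.989, -0.15, -0.001]
contact_force: [-0.7, 0.8, 0.3]
gripper_width: 1.001
grasp_force: 0.0
```

```bash
python3 - <<'E'
from h import *
print(manip.state()["tool_pos"],yaw())
for n in ("wrist","top","scene"):
    p,d,C=grab(n,"pics/k_%s.png"%n)
    Q=pts(C,d,d>0); 
    k=Q[(Q[:,2]>.143)&(Q[:,2]<.158)&(np.hypot(Q[:,0]-.634,Q[:,1]-.041)<.075)]; print(n,"knob",k.mean(0).round(4) if len(k) else None,len(k))
    a=Q[(Q[:,2]>.03)&(Q[:,2]<.055)&(np.hypot(Q[:,0]-.506,Q[:,1]-.08)<.055)]
    if len(a): print("handle",cv2.minAreaRect(a[:,:2].astype(np.float32)*1000), a[:,2].max())
plan([(.63,.0405,.21,-17),(.682,.026,.19,-17),(.682,.026,.122,-17)])
E
```

```text
[0.5985054  0.05143268 0.20932258] -17.23591804608546
wrist knob [0.6816 0.0285 0.1538] 1057
handle ((511.4303894042969, 79.57281494140625), (11.208847045898438, 79.71745300292969), 72.95288848876953) 0.048348148540777125
top knob None 0
scene knob [0.6847 0.0246 0.1502] 61
handle ((515.6800537109375, 75.93775939941406), (13.982624053955078, 86.5301284790039), 72.50997924804688) 0.04835682035582489
[0.286, 0.008, -0.011] -0.006 rows>=0.5
[0.45, -0.011, 0.167] -0.0 rows>=0.9
[0.0, -0.0, 0.567] -0.0 rows>=1.1
```

Request:
servo_tool:
  motion: [1,0.36,0,0.08,0,1,0.725,0,0.16,0,1,0.725,0,0.16,0,1,0.725,0,0.4,0,1,0.725,0,0.72,0]

```text
time: 11.62
tool_pos: [0.6802, 0.027, 0.1254]
tool_rot: [-0.0, 0.989, -0.149, 0.001]
contact_force: [-0.2, 0.3, -0.2]
gripper_width: 1.005
grasp_force: 0.0
```

Request:
servo_tool:
  motion: [-1,0,0,0,0,-1,0,0,0,0,-1,0,0,0,0,-1,0,0,0,0,-1,0,0,0,0]

```text
time: 12.25
tool_pos: [0.6818, 0.0263, 0.127]
tool_rot: [-0.0, 0.989, -0.15, 0.002]
contact_force: [-0.8, 1.0, 5.6]
gripper_width: 0.188
grasp_force: 58.4
```

```bash
cat > arc.py <<'E'
import sys; from h import *
c=np.array([.634,.041]); s=manip.state(); print(s["tool_pos"],yaw(),s["gripper_width"],s["grasp_force"])
P=s["tool_pos"][:2]; y0=np.radians(yaw()); r=np.array([float(a) for a in sys.argv[1:]])
v=P-c; print("r",np.hypot(*v),"ang",np.degrees(np.arctan2(v[1],v[0])))
for a in r:
    A=np.radians(a); w=c+np.array([[np.cos(A),-np.sin(A)],[np.sin(A),np.cos(A)]])@v-P
    print(a,((np.cos(y0)*w[0]+np.sin(y0)*w[1])/.12).round(3),((np.sin(y0)*w[0]-np.cos(y0)*w[1])/.12).round(3),round(-a/45,3))
E
python3 arc.py 8 16 24 32 40
```

```text
[0.68181304 0.02628138 0.12699838] -17.227024144553784 0.18807330156516244 58.40879559516907
r 0.0500272370037898 ang -17.11030171220683
8.0 -0.004 -0.058 -0.178
16.0 -0.016 -0.115 -0.356
24.0 -0.036 -0.169 -0.533
32.0 -0.064 -0.221 -0.711
40.0 -0.098 -0.268 -0.889
```

Request:
servo_tool:
  motion: [-1,-0.004,-0.058,0,-0.178,-1,-0.016,-0.115,0,-0.356,-1,-0.036,-0.169,0,-0.533,-1,-0.064,-0.221,0,-0.711,-1,-0.098,-0.268,0,-0.889]

```text
time: 12.88
tool_pos: [0.6804, 0.0604, 0.127]
tool_rot: [0.0, 0.98, 0.2, 0.002]
contact_force: [-0.1, 0.1, 6.0]
gripper_width: 0.187
grasp_force: 58.6
```

```bash
python3 arc.py 7 14 21 28
```

```text
[0.68036501 0.06044659 0.12700419] 23.01694152287415 0.1873499318200149 58.591543436050415
r 0.05027806233681695 ang 22.75433486193856
7.0 -0.003 -0.051 -0.156
14.0 -0.012 -0.101 -0.311
21.0 -0.027 -0.15 -0.467
28.0 -0.048 -0.197 -0.622
```

Request:
servo_tool:
  motion: [-1,-0.003,-0.051,0,-0.156,-1,-0.012,-0.101,0,-0.311,-1,-0.027,-0.15,0,-0.467,-1,-0.048,-0.197,0,-0.622,-1,-0.048,-0.197,0,-0.622]

```text
time: 13.5
tool_pos: [0.6658, 0.08, 0.127]
tool_rot: [0.001, 0.903, 0.429, 0.002]
contact_force: [1.3, 0.1, 5.2]
gripper_width: 0.19
grasp_force: 58.7
```

```bash
python3 arc.py 3 6 ; python3 - <<'E'
from h import *
for n in ("top","scene"):
    p,d,C=grab(n,"pics/b_%s.png"%n)
    for r in models.regions_of(n,"ball_center")+models.regions_of(n,"slug_center"):
        P=pts(C,d,r["mask"]); print(n,round(r["p"],2),np.round(r["pixel"]),r["mask"].sum(),P.mean(0).round(3) if len(P) else None)
a=cv2.imread("pics/b_scene.png")[170:300,300:460]; b=cv2.imread("pics/b_top.png")[160:270,200:330]
cv2.imwrite("pics/v3.png",np.hstack([cv2.resize(a,(480,390),interpolation=2),cv2.resize(b,(320,390),interpolation=2)]))
E
```

```text
[0.66578783 0.08004882 0.12699054] 50.82559229139877 0.18955864327904262 58.74302566051483
r 0.05035152431866125 ang 50.85256688399554
3.0 -0.001 -0.022 -0.067
6.0 -0.002 -0.044 -0.133
```

View pics/v3.png

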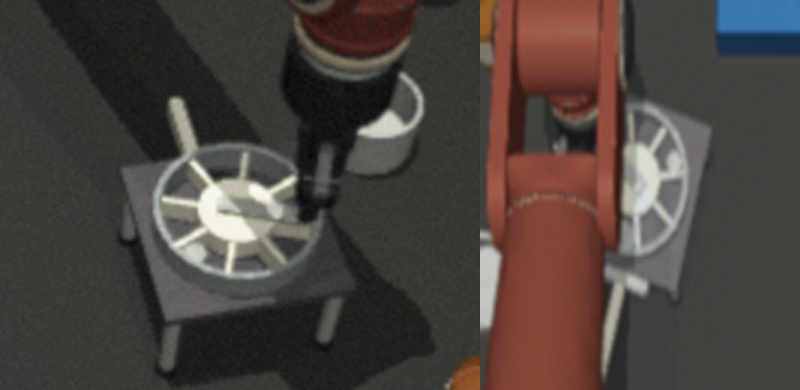

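Request:
servo_tool:
  motion: [-1,-0.001,-0.022,0,-0.067,-1,-0.002,-0.044,0,-0.133,-1,-0.002,-0.044,0,-0.133]

```text
time: 14.18
tool_pos: [0.6621, 0.0829, 0.127]
tool_rot: [0.001, 0.88, 0.475, 0.002]
contact_force: [1.4, 0.2, 6.3]
gripper_width: 0.187
grasp_force: 58.8
```

Request:
servo_tool:
  motion: [1,0,0,0,0,1,0,0,0,0,1,0,0,-0.5,0,1,0,0,-1,0,1,0,0,-1,0]

```text
time: 14.8
tool_pos: [0.6633, 0.0833, 0.2521]
tool_rot: [0.003, 0.88, 0.475, 0.005]
contact_force: [-0.1, 0.1, -0.0]
gripper_width: 0.994
grasp_force: 0.0
```

```bash
python3 - <<'E'
from h import *
s=manip.state(); print(s["tool_pos"],yaw(),s["gripper_width"])
plan([(.60,.10,.27,20),(.53,.072,.27,-17)])
E
```

```text
[0.6632889  0.08332016 0.25214372] 56.75666793332918 0.9936180326405991
[-0.173, -0.517, -0.149] 0.817 rows>=3.4
[-0.628, 0.02, -0.0] 0.822 rows>=3.5
```

Request:
servo_tool:
  motion: [1,-0.17,-0.52,-0.15,0.82,1,-0.17,-0.52,-0.15,0.82,1,-0.17,-0.52,-0.15,0.82,1,-0.17,-0.52,-0.15,0.82]

```text
time: 15.3
tool_pos: [0.596, 0.1004, 0.2608]
tool_rot: [-0.0, 0.985, 0.171, -0.001]
contact_force: [-0.0, 0.0, 0.1]
gripper_width: 0.999
grasp_force: 0.0
```

Request:
servo_tool:
  motion: [1,-0.63,0,0,0.82,1,-0.63,0,0,0.82,1,-0.63,0,0,0.82,1,-0.63,0,0,0.82,1,-0.63,0,0,0.82]

```text
time: 15.92
tool_pos: [0.5252, 0.0746, 0.2611]
tool_rot: [0.0, 0.989, -0.148, -0.001]
contact_force: [-0.1, 0.4, -0.8]
gripper_width: 0.999
grasp_force: 0.0
```

```bash
python3 - <<'E'
from h import *
s=manip.state(); print(s["tool_pos"],yaw(),s["gripper_width"])
p,d,C=grab("wrist"); cv2.imwrite("pics/w3.png",p[:,:,::-1])
for l in ("ball_center","slug_center"):
  for r in models.regions_of("wrist",l):
    P=pts(C,d,r["mask"]); print(l,round(r["p"],2),np.round(r["pixel"]),r["mask"].sum(),P.mean(0).round(3) if len(P) else None)
u=proj(C,[[.592,.0539,.085]])[0].astype(int); print(u)
c=p[max(0,u[1]-120):u[1]+120,u[0]-150:u[0]+150,::-1]; cv2.imwrite("pics/v4.png",cv2.resize(c,None,fx=2.5,fy=2.5))
Q=pts(C,d,d>0); a=Q[(Q[:,2]>.03)&(Q[:,2]<.055)&(np.hypot(Q[:,0]-.506,Q[:,1]-.08)<.055)]
print("handle",cv2.minAreaRect(a[:,:2].astype(np.float32)*1000))
plan([(.507,.080,.15,-17),(.507,.080,.019,-17)])
E
```

```text
[0.52515824 0.07464609 0.26109101] -16.990528183654245 0.9987341360037233
ball_center 0.53 [331. 132.] 120 [0.591 0.042 0.02 ]
slug_center 0.75 [372.  27.] 551 [ 0.653 -0.002  0.102]
[320 133]
handle ((515.8489990234375, 77.61639404296875), (11.059224128723145, 89.71018981933594), 72.78836822509766)
[-0.161, 0.003, 0.931] 0.0 rows>=1.8
[0.0, -0.0, 1.092] -0.0 rows>=2.1
```

View pics/v4.png

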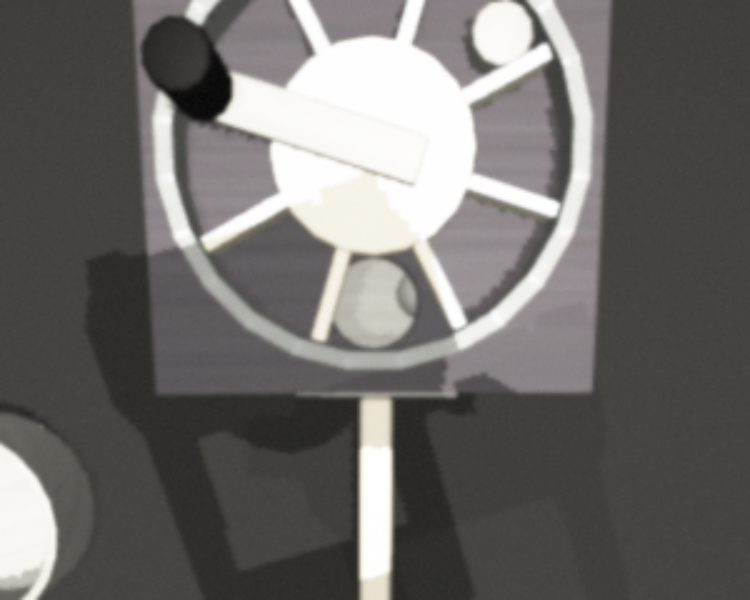

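Request:
servo_tool:
  motion: [1,-0.16,0,0.5,0,1,-0.16,0,1,0,1,-0.16,0,1,0]

```text
time: 16.45
tool_pos: [0.5029, 0.0803, 0.1366]
tool_rot: [0.001, 0.989, -0.148, -0.006]
contact_force: [0.4, -0.1, -0.1]
gripper_width: 0.999
grasp_force: 0.0
```

Request:
servo_tool:
  motion: [1,0,0,0.5,0,1,0,0,0.92,0,1,0,0,0.99,0,1,0,0,1,0]

```text
time: 16.95
tool_pos: [0.5097, 0.0802, 0.0251]
tool_rot: [-0.0, 0.989, -0.148, 0.002]
contact_force: [0.9, -0.2, -0.2]
gripper_width: 1.001
grasp_force: 0.0
```

```bash
python3 - <<'E'
from h import *
s=manip.state(); print(s["tool_pos"],yaw(),s["gripper_width"]); plan([(.507,.080,.019,-17)])
E
```

```text
[0.50967032 0.08024798 0.02505962] -17.037471874675607 1.0007862059732986
[-0.021, 0.008, 0.05] -0.001 rows>=0.1
```

Request:
servo_tool:
  motion: [1,-0.02,0,0.05,0,-1,-0.02,0,0.05,0,-1,-0.02,0,0.05,0,-1,-0.02,0,0.05,0,-1,-0.02,0,0.05,0]

```text
time: 17.58
tool_pos: [0.5052, 0.0809, 0.0167]
tool_rot: [0.0, 0.989, -0.148, 0.0]
contact_force: [-0.3, 0.5, -0.2]
gripper_width: 0.145
grasp_force: 0.3
```

Request:
servo_tool:
  motion: [-1,0,0,-0.02,0,-1,0,0,-0.1,0,-1,-0.07,0,-0.25,0,-1,-0.07,0,-0.3,0,-1,-0.07,0,-0.3,0]

```text
time: 18.2
tool_pos: [0.4977, 0.0834, 0.0532]
tool_rot: [-0.0, 0.989, -0.148, 0.001]
contact_force: [0.9, 0.4, -1.9]
gripper_width: 0.129
grasp_force: 60.6
```

```bash
python3 - <<'E'
from h import *
s=manip.state(); print(s["tool_pos"],yaw(),s["gripper_width"])
d=np.array([np.cos(np.radians(-17)),np.sin(np.radians(-17))]); c=np.array([.634,.041]); print("D to deck edge",(c-s["tool_pos"][:2])@d-.073)
E
```

```text
[0.49769166 0.08338399 0.05317006] -17.041329396299616 0.12884721506692065
D to deck edge 0.06974419544855491
```

Request:
servo_tool:
  motion: [-1,0,0,-0.06,0,-1,0,0,-0.12,0,-1,0,0,-0.17,0,-1,0,0,-0.22,0,-1,0,0,-0.22,0]

```text
time: 18.82
tool_pos: [0.4963, 0.0835, 0.0789]
tool_rot: [0.0, 0.989, -0.148, -0.001]
contact_force: [-2.0, -0.6, -5.1]
gripper_width: 0.126
grasp_force: 58.7
```

```bash
cat > pitch.py <<'E'
from h import *
s=manip.state(); T=s["tool_pos"]; Y=np.radians(yaw()); print(T,np.degrees(Y),s["gripper_width"],s["grasp_force"],s["contact_force"].round(1),s["ft_torque"].round(2))
p,d,C=grab("wrist","pics/last.png"); Q=pts(C,d,(d>0)&(p.min(2)>100))
u=(Q[:,:2]-T[:2])@[np.cos(Y),np.sin(Y)]; v=(Q[:,:2]-T[:2])@[-np.sin(Y),np.cos(Y)]; z=Q[:,2]-T[2]-.019
m=(abs(v)<.0045)&(u>.018)&(u<.055)&(abs(z)<.08)
f=np.polyfit(u[m],z[m],1) if m.sum()>20 else None; print("n",m.sum(),"pitch down",-np.degrees(np.arctan(f[0])) if f is not None else None, "z at grip",f)
E
python3 pitch.py
```

```text
[0.49626853 0.08350667 0.07886617] -17.04650715156157 0.12598589718105327 58.696231842041016 [-2.  -0.6 -5.1] [ 0.01  0.8  -0.05]
n 2998 pitch down 22.871086562581727 z at grip [-0.42182199  0.01386917]
```

Request:
servo_tool:
  motion: [-1,0,0,-0.05,0,-1,0,0,-0.1,0,-1,0,0,-0.15,0,-1,0,0,-0.15,0]

```text
time: 19.38
tool_pos: [0.497, 0.0836, 0.0978]
tool_rot: [-0.0, 0.989, -0.148, -0.0]
contact_force: [-2.8, 1.2, -4.1]
gripper_width: 0.129
grasp_force: 59.2
```

```bash
python3 pitch.py; cp pics/last.png pics/v5.png
```

```text
[0.49700569 0.08364115 0.09782607] -17.03630393520661 0.12894119683849173 59.216870069503784 [-2.8  1.2 -4.1] [0.12 0.93 0.03]
n 2817 pitch down 50.500463270752235 z at grip [-1.21311699  0.02863644]
```

View pics/v5.png

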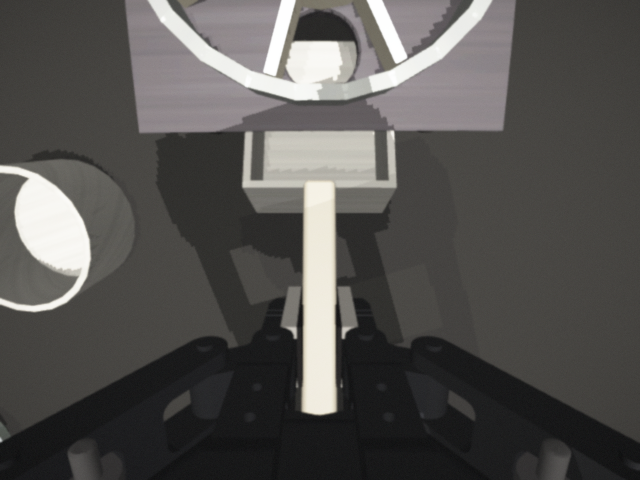

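```bash
sed -i 's/(u<.055)/(u<.042)/; s/abs(v)<.0045/abs(v)<.004/' pitch.py; sed -i 's/^f=np.polyfit/for k in range(16,60,4):\n    w=(abs(v)<.004)\&(u>k\/1e3)\&(u<(k+4)\/1e3)\&(abs(z)<.08); print(k,w.sum(),(np.median(z[w])*1000).round(1) if w.sum() else "",end="; ")\nf=np.polyfit/' pitch.py; python3 pitch.py; python3 - <<'E'
from h import *
for n in("wrist","scene"):
  for r in models.regions_of(n,"ball_center"):
    print(n,round(r["p"],2),np.round(r["pixel"]),r["mask"].sum())
E
```

```text
[0.49711886 0.08364232 0.09766047] -17.033880366502565 0.12660458948838085 59.22265291213989 [-3.   1.2 -3.3] [ 0.22  0.85 -0.06]
16 286 -0.5; 20 273 -2.7; 24 278 -4.8; 28 271 -6.9; 32 270 -9.0; 36 255 -11.1; 40 254 -13.1; 44 276 -15.2; 48 381 -18.1; 52 131 -67.8; 56 128 -69.8; n 1613 pitch down 27.750038422167865 z at grip [-0.52612631  0.00892749]
```

Request:
servo_tool:
  motion: [-1,0,0,-0.05,0,-1,0,0,-0.1,0,-1,0,0,-0.165,0,-1,0,0,-0.165,0]

```text
time: 20.08
tool_pos: [0.4968, 0.0836, 0.1178]
tool_rot: [-0.0, 0.989, -0.148, -0.001]
contact_force: [-4.8, 0.6, -3.5]
gripper_width: 0.128
grasp_force: 60.0
```

Request:
servo_tool:
  motion: [-1,0,0,0.03,0,-1,0,0,0.06,0,-1,-0.03,0,0.06,0,-1,-0.08,0,0.06,0,-1,-0.14,0,0.06,0]

```text
time: 20.7
tool_pos: [0.4809, 0.0885, 0.1098]
tool_rot: [-0.0, 0.989, -0.148, 0.0]
contact_force: [-0.2, 0.6, -1.6]
gripper_width: 0.125
grasp_force: 60.2
```

```bash
python3 pitch.py
```

```text
[0.48086201 0.08845688 0.10976247] -17.046646551319267 0.12543905462292998 60.16804575920105 [-0.2  0.6 -1.6] [0.04 0.09 0.01]
16 291 -5.3; 20 278 -8.3; 24 267 -11.6; 28 255 -14.6; 32 246 -17.7; 36 244 -20.7; 40 338 -24.6; 44 186 -26.7; 48 0 ; 52 0 ; 56 0 ; n 1599 pitch down 48.49551982992847 z at grip [-1.13011631  0.01769782]
```

Request:
servo_tool:
  motion: [-1,-0.1,0,0,0,-1,-0.22,0,0,0,-1,-0.34,0,0,0,-1,-0.46,0,0,0,-1,-0.58,0,0,0]

```text
time: 21.38
tool_pos: [0.4135, 0.1091, 0.1095]
tool_rot: [-0.0, 0.989, -0.148, 0.0]
contact_force: [0.2, -0.5, -2.1]
gripper_width: 0.131
grasp_force: 60.2
```

Request:
servo_tool:
  motion: [-1,-0.1,0,0,0,-1,-0.17,0,0,0,-1,-0.22,0,0,0,-1,-0.22,0,0,0]

```text
time: 21.88
tool_pos: [0.3892, 0.1165, 0.1096]
tool_rot: [-0.0, 0.989, -0.148, 0.0]
contact_force: [0.9, -0.2, -1.5]
gripper_width: 0.125
grasp_force: 60.2
```

```bash
python3 pitch.py;  python3 - <<'E'
from h import *
for n in("wrist","top","scene"):
  p,d,C=grab(n,"pics/c_%s.png"%n)
  for r in models.regions_of(n,"ball_center"):
    P=pts(C,d,r["mask"]); print(n,round(r["p"],2),np.round(r["pixel"]),r["mask"].sum(),P.mean(0).round(3) if len(P) else "")
a=cv2.imread("pics/c_scene.png")[170:290,320:480]; b=cv2.imread("pics/c_wrist.png")
cv2.imwrite("pics/v6.png",np.hstack([cv2.resize(a,(400,300),interpolation=2),cv2.resize(b,(400,300))]))
E
```

```text
[0.38916176 0.11654965 0.10957201] -17.031846494591953 0.12468362211419191 60.162116289138794 [ 0.9 -0.2 -1.5] [ 0.02  0.12 -0.02]
16 286 -5.4; 20 272 -8.4; 24 263 -11.4; 28 255 -14.4; 32 256 -17.5; 36 244 -20.6; 40 343 -24.4; 44 179 -26.6; 48 0 ; 52 0 ; 56 0 ; n 1599 pitch down 48.088339515840794 z at grip [-1.11406201  0.01734707]
wrist 0.66 [335. 131.] 1106 [0.453 0.088 0.05 ]
top 0.33 [250. 273.] 328 [0.455 0.085 0.052]
scene 0.38 [349. 197.] 37 [0.457 0.083 0.046]
```

View pics/v6.png

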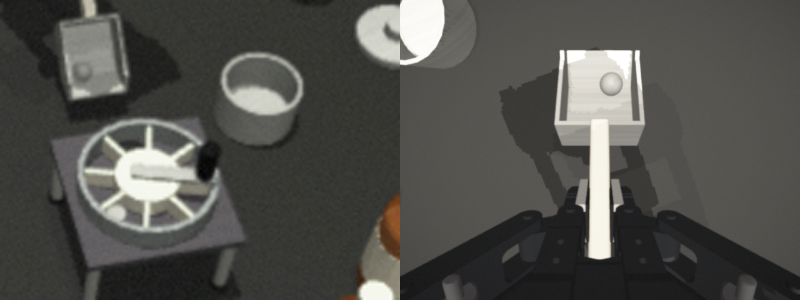

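```bash
python3 - <<'E'
from h import *
h=np.radians(45); j=np.array([.559,.235]); s=j-.113*np.array([np.cos(h),np.sin(h)]); print(s, s-.12*np.array([.7071,.7071]))
plan([(.392,.095,.125,16),(*(s-.12*.7071),.138,45),(*s,.138,45)])
E
```

```text
[0.47909693 0.15509693] [0.39424493 0.07024493]
[0.073, 0.164, -0.129] -0.735 rows>=3.1
[-0.039, 0.203, -0.108] -0.644 rows>=2.7
[1.0, -0.0, -0.0] -0.0 rows>=1.9
```

Request:
servo_tool:
  motion: [-1,0.01,0.03,-0.02,-0.12,-1,0.03,0.07,-0.05,-0.28,-1,0.05,0.11,-0.08,-0.44,-1,0.06,0.14,-0.11,-0.6,-1,0.07,0.16,-0.13,-0.74]

```text
time: 22.85
tool_pos: [0.3919, 0.0954, 0.1253]
tool_rot: [0.0, 0.99, 0.143, 0.0]
contact_force: [-0.4, -0.3, -1.7]
gripper_width: 0.129
grasp_force: 60.2
```

Request:
servo_tool:
  motion: [-1,-0.01,0.04,-0.02,-0.14,-1,-0.02,0.09,-0.05,-0.3,-1,-0.03,0.14,-0.08,-0.45,-1,-0.04,0.18,-0.1,-0.57,-1,-0.04,0.2,-0.11,-0.64]

```text
time: 23.48
tool_pos: [0.394, 0.0709, 0.1384]
tool_rot: [0.0, 0.923, 0.384, 0.0]
contact_force: [-0.3, 0.4, -0.8]
gripper_width: 0.124
grasp_force: 60.2
```

Request:
servo_tool:
  motion: [-1,0,0,0,0,-1,0,0,0,0,-1,0,0,0,0]

```text
time: 23.85
tool_pos: [0.3937, 0.0714, 0.1382]
tool_rot: [-0.0, 0.924, 0.383, -0.0]
contact_force: [0.3, 0.6, -1.8]
gripper_width: 0.129
grasp_force: 60.2
```

```bash
python3 pitch.py;  python3 - <<'E'
from h import *
for n in("wrist","top","scene"):
  p,d,C=grab(n,"pics/d_%s.png"%n)
  for r in models.regions_of(n,"ball_center"):
    P=pts(C,d,r["mask"]); print(n,round(r["p"],2),np.round(r["pixel"]),r["mask"].sum(),P.mean(0).round(3) if len(P) else "")
  Q=pts(C,d,d>0); q=Q[(Q[:,2]>.04)&(Q[:,2]<.058)&(np.hypot(Q[:,0]-.559,Q[:,1]-.235)<.055)]
  if len(q): print(n,"jar",cv2.minEnclosingCircle(q[:,:2].astype(np.float32)*1000),len(q))
plan([(.4791,.1551,.138,45)])
E
```

```text
[0.39369939 0.07135258 0.13817017] 45.043407963193424 0.12918042615030198 60.177884101867676 [ 0.3  0.6 -1.8] [-0.1   0.12 -0.02]
16 290 -4.5; 20 279 -7.6; 24 263 -10.7; 28 258 -13.7; 32 254 -16.8; 36 240 -19.8; 40 326 -23.5; 44 272 -26.5; 48 0 ; 52 0 ; 56 0 ; n 1583 pitch down 42.49480055240992 z at grip [-0.91616424  0.0130561 ]
wrist 0.56 [337. 133.] 1046 [0.449 0.115 0.078]
top jar ((557.7079467773438, 234.00315856933594), 41.791770935058594) 152
scene 0.3 [373. 257.] 2771 [0.646 0.028 0.08 ]
scene jar ((560.8326416015625, 234.22523498535156), 43.591304779052734) 262
[0.997, 0.01, 0.003] 0.001 rows>=1.9
```

Request:
servo_tool:
  motion: [-1,0.14,0,0,0,-1,0.56,0,0,0,-1,1,0,0,0,-1,1,0,0,0,-1,1,0,0,0]

```text
time: 24.82
tool_pos: [0.4782, 0.1561, 0.1379]
tool_rot: [-0.0, 0.924, 0.383, -0.001]
contact_force: [-0.6, -0.2, -2.8]
gripper_width: 0.129
grasp_force: 60.2
```

```bash
python3 pitch.py;  python3 - <<'E'
from h import *
for n in("wrist","top","scene"):
  p,d,C=grab(n,"pics/e_%s.png"%n)
  for r in models.regions_of(n,"ball_center"):
    P=pts(C,d,r["mask"]); print(n,round(r["p"],2),np.round(r["pixel"]),r["mask"].sum(),P.mean(0).round(3) if len(P) else "")
a=cv2.imread("pics/e_scene.png")[150:270,350:510]; b=cv2.imread("pics/e_wrist.png")
cv2.imwrite("pics/v7.png",np.hstack([cv2.resize(a,(400,300),interpolation=2),cv2.resize(b,(400,300))]))
E
```

```text
[0.4781962  0.15614223 0.13787936] 45.07933037309217 0.12884388721960116 60.17121076583862 [-0.6 -0.2 -2.8] [-0.07  0.04  0.02]
16 295 -4.6; 20 275 -7.5; 24 262 -10.7; 28 255 -13.8; 32 255 -16.8; 36 248 -20.0; 40 322 -23.6; 44 258 -26.3; 48 0 ; 52 0 ; 56 0 ; n 1581 pitch down 43.2957999234885 z at grip [-0.94221394  0.0137117 ]
wrist 0.55 [328.  48.] 841 [0.57  0.239 0.022]
scene 0.34 [376. 258.] 2419 [0.647 0.027 0.083]
```

View pics/v7.png

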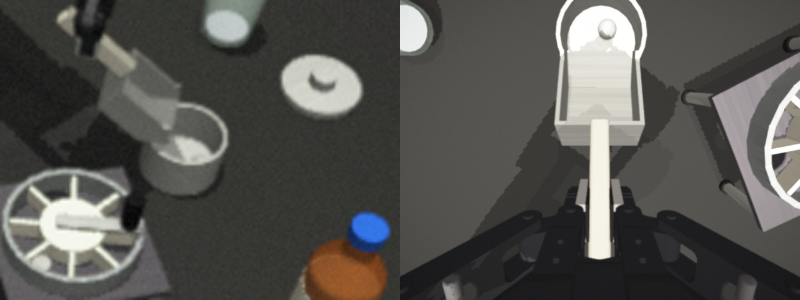

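```bash
python3 - <<'E'
from h import *
plan([(.40,.078,.138,45),(.395,-.03,.138,20),(.43,-.12,.138,0),(.44,-.18,.10,0),(.44,-.18,.017,0)])
E
```

```text
[-0.92, -0.004, 0.006] 0.0 rows>=1.8
[-0.666, 0.607, -0.0] 0.556 rows>=2.3
[0.018, 0.805, -0.0] 0.444 rows>=1.9
[0.083, 0.5, 0.317] -0.0 rows>=1.1
[0.0, 0.0, 0.692] -0.0 rows>=1.3
```

Request:
servo_tool:
  motion: [-1,-0.4,0,0,0,-1,-0.92,0,0,0,-1,-0.92,0,0,0]

```text
time: 25.55
tool_pos: [0.3975, 0.0763, 0.137]
tool_rot: [0.0, 0.924, 0.382, -0.0]
contact_force: [0.5, 0.5, -2.4]
gripper_width: 0.133
grasp_force: 60.2
```

Request:
servo_tool:
  motion: [-1,-0.33,0.3,0,0.2,-1,-0.67,0.6,0,0.4,-1,-0.67,0.6,0,0.55,-1,-0.67,0.6,0,0.55]

```text
time: 26.05
tool_pos: [0.3952, -0.0302, 0.1388]
tool_rot: [0.0, 0.984, 0.176, 0.001]
contact_force: [-0.0, 0.2, -2.9]
gripper_width: 0.126
grasp_force: 60.2
```

Request:
servo_tool:
  motion: [-1,0.02,0.4,0,0.22,-1,0.02,0.8,0,0.44,-1,0.02,0.8,0,0.44]

```text
time: 26.42
tool_pos: [0.4316, -0.1204, 0.1388]
tool_rot: [0.0, 1.0, 0.004, 0.0]
contact_force: [-0.5, 1.0, -1.7]
gripper_width: 0.13
grasp_force: 60.2
```

Request:
servo_tool:
  motion: [-1,0.04,0.25,0.15,0,-1,0.08,0.5,0.3,0,-1,0.08,0.5,0.3,0]

```text
time: 26.8
tool_pos: [0.4398, -0.1781, 0.1007]
tool_rot: [-0.001, 1.0, 0.005, -0.001]
contact_force: [0.5, 0.3, -1.9]
gripper_width: 0.127
grasp_force: 60.2
```

Request:
servo_tool:
  motion: [-1,0,0,0.1,0,-1,0,0,0.2,0,-1,0,0,0.3,0,-1,0,0,0.4,0,-1,0,0,0.5,0]

```text
time: 27.42
tool_pos: [0.4411, -0.1799, 0.0457]
tool_rot: [0.002, 1.0, 0.005, 0.0]
contact_force: [-11.2, -0.4, 15.4]
gripper_width: 0.13
grasp_force: 60.1
```

```bash
python3 pitch.py
```

```text
[ 0.4411217  -0.17991924  0.04570849] 0.6237739225731499 0.12960355555615252 60.091209411621094 [-11.2  -0.4  15.4] [ 0.01  1.12 -0.06]
16 276 3.2; 20 284 2.1; 24 270 0.9; 28 281 -0.1; 32 279 -1.3; 36 275 -2.6; 40 326 -3.9; 44 483 -15.0; 48 154 -50.7; 52 156 -51.9; 56 159 -53.0; n 1657 pitch down 16.215331926611796 z at grip [-0.29081706  0.0085046 ]
```

Request:
servo_tool:
  motion: [-1,0,0,0.06,0,-1,0,0,0.12,0,-1,0,0,0.18,0,-1,0,0,0.235,0,-1,0,0,0.235,0]

```text
time: 28.1
tool_pos: [0.4401, -0.179, 0.016]
tool_rot: [0.001, 1.0, 0.006, -0.001]
contact_force: [-11.6, 0.2, 14.6]
gripper_width: 0.127
grasp_force: 61.9
```

```bash
python3 pitch.py
```

```text
[ 0.44009233 -0.17899218  0.01600172] 0.6370932761352341 0.12708602888260498 61.866878271102905 [-11.6   0.2  14.6] [0.07 1.53 0.  ]
16 281 10.1; 20 274 10.2; 24 292 10.4; 28 298 10.4; 32 302 10.6; 36 304 10.7; 40 328 10.7; 44 442 2.6; 48 481 -17.5; 52 192 -31.8; 56 198 -31.6; n 1774 pitch down -1.818283102554721 z at grip [0.03174568 0.00951104]
```

Flat within 2°. Release, rise and check everything.

Request:
servo_tool:
  motion: [0.2,0,0,0,0,1,0,0,0,0,1,0,0,0,0,1,0,0,0,0]

```text
time: 28.65
tool_pos: [0.4404, -0.1786, 0.0139]
tool_rot: [-0.0, 1.0, 0.005, -0.0]
contact_force: [0.7, -0.4, -0.2]
gripper_width: 0.96
grasp_force: 0.0
```

Request:
servo_tool:
  motion: [1,0,0,-0.4,0,1,0,0,-0.9,0,1,-0.1,0,-1,0,1,-0.1,0,-1,0]

```text
time: 29.15
tool_pos: [0.429, -0.1794, 0.1355]
tool_rot: [0.001, 1.0, 0.004, 0.001]
contact_force: [0.2, 0.5, -0.2]
gripper_width: 1.002
grasp_force: 0.0
```

Request:
servo_tool:
  motion: [1,-0.1,0,-0.9,0,1,-0.2,0,-0.9,0,1,-0.2,0,-0.9,0]

```text
time: 29.52
tool_pos: [0.4057, -0.1801, 0.2453]
tool_rot: [0.002, 1.0, 0.004, 0.003]
contact_force: [-0.0, 0.3, -0.4]
gripper_width: 0.998
grasp_force: 0.0
```

```bash
python3 - <<'E'
from h import *
p,d,C=grab("wrist","pics/f_wrist.png"); Q=pts(C,d,d>0)
a=Q[(Q[:,2]>.02)&(Q[:,2]<.07)&(abs(Q[:,1]+.18)<.06)&(Q[:,0]<.62)]
for k in range(400,600,20):
    w=a[(a[:,0]>k/1e3)&(a[:,0]<k/1e3+.02)]; print(k,len(w),w[:,2].max().round(3) if len(w) else "",end="; ")
p,d,C=grab("scene","pics/f_scene.png")
for l in ("ball_center","slug_center","jar_mouth","beaker","jar_lid"):
  for r in models.regions_of("scene",l)[:3]:
    P=pts(C,d,r["mask"]); print(l,round(r["p"],2),np.round(r["pixel"]),r["mask"].sum(),P.mean(0).round(3) if len(P) else "")
Q=pts(C,d,d>0); q=Q[(Q[:,2]>.04)&(Q[:,2]<.058)&(np.hypot(Q[:,0]-.559,Q[:,1]-.235)<.055)]
print("jar",cv2.minEnclosingCircle(q[:,:2].astype(np.float32)*1000))
cv2.imwrite("pics/v8.png",cv2.resize(cv2.imread("pics/f_scene.png")[140:380,150:470],(800,600)))
E
```

```text
400 276 0.048; 420 286 0.048; 440 300 0.049; 460 321 0.049; 480 487 0.047; 500 223 0.038; 520 239 0.039; 540 322 0.042; 560 628 0.03; 580 0 ; slug_center 0.41 [423. 212.] 1025 [0.56  0.234 0.025]
jar_mouth 0.92 [422. 211.] 1022 [0.56  0.235 0.025]
beaker 0.6 [445. 149.] 835 [0.424 0.396 0.056]
jar_lid 0.81 [478. 185.] 624 [0.549 0.427 0.012]
jar ((559.396240234375, 233.26895141601562), 44.041259765625)
```

View pics/v8.png

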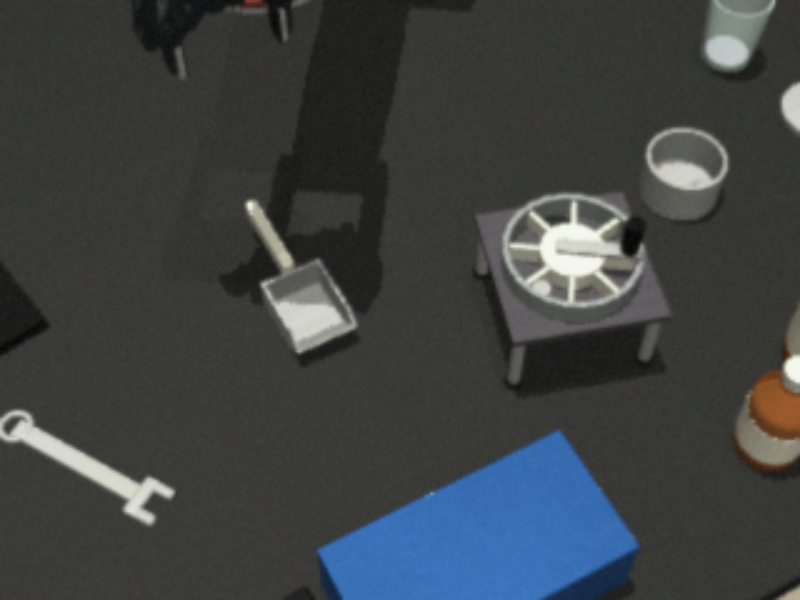

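```bash
python3 -c "
from plant import job_done; print(job_done())"
```

```text
the job is handed in; nothing more can be done
None
```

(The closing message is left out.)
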